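# Turn the parts carousel and hang up the lifting eye

### The arm

A 7-joint arm with a two-finger parallel gripper is mounted at the origin on the work surface. World frame = base frame: x ahead of the robot, y to its left, z up, the work surface at z = 0. Lengths are in m, angles in rad, forces in N, time in s.
With the tool pointing down it reaches from about 0.425 to 0.925 m from the base axis. Payload 6.8 kg.
Tool frame: the origin (TCP) lies where the fingers leave the gripper's body, on its centre line; the fingertips stand 73 mm ahead of it and the grasp point (between the pads) lies 54 mm ahead of it; z points along the fingers, y is the direction in which the jaws open and shut (so a half turn about z gives the same grasp; the last joint's range is limited). The gripper opens to 85 mm and grips with 20 to 120 N. Pads are 22 mm wide; open, the fingers measure 114 mm over their backs; the gripper's body (76 mm by 85 mm) begins 54 mm behind the grasp point. The pads swing forward as they close: fully open they stand 13 mm farther back than shut.
Start: joints at [-1.446, 0.477, 0.022, 1.555, -0.011, 1.109, -0.083], TCP at [0.156, 0.657, 0.304] pointing down, gripper open.
Joint ranges: [-2.96, 2.96], [-0.34, 2.1], [-1.41, 1.46], [0.24, 2.44], [-1.37, 4.51], [0.17, 1.92], [-2.96, 2.96]. Speed limits (rad/s): [2.39, 2.39, 3.14, 3.14, 3.14, 3.14, 3.14].

### API

Orientations are given as a rotation vector (axis times angle).
In Python, from bench import r gives the robot as it stands.
- The arm moves only by the shell command python3 -m handwheel 'ROWS' [FORCE]. ROWS is JSON, a list that holds one entry, the list of rows, each a list of 7 numbers: the shift along the world's x, y, z in m, then the turn, a rotation vector about the world's x, y, z in rad, then the finger opening in m, from 0 to 0.0854. A call has 1 to 10 rows; each row shifts and turns the commanded pose from where the row before left it; what a row does not reach is not made up. A row lasts 1/12 s, in which the tool goes at most 41.7 mm and 7.16 degrees, less where a joint would pass 70% of its speed; a pose out of reach is approached as far as the arm can. A call is refused whole if a number of a shift passes 0.0417 or a number of a turn 0.125, either way. A call with a gripper value outside its range is refused whole. The fingers move at their own pace and stop on an object; FORCE is the grip in N (left out, the last holds). Time passes only in rows, so rows that do not move let the fingers close. It gives the time, the measured TCP pose, the force and the opening at its end, in the units of the state.
- r.get_obs(): the state, without advancing time (a new reading comes with each control period).
- r.grab_frame(name): name is "side" or "top" or "wrist"; returns (picture, depth): 480x640x3 uint8, red, green, blue; 480x640 float32, m along the optical axis (not along the pixel's ray), 0 where there is no reading.
- r.get_calibration(name): a dict with "vertical_fov" (degrees; the focal length in pixels is half the picture's height over the tangent of half this angle, whatever the lens; pixels are square), "cx", "cy" (the principal point, pixels), "R" (3x3) and "t" (3): a world point X has camera coordinates R X + t; the wrist camera has in their place "T_tool_cam" (4x4, takes a point from camera to tool coordinates, whose origin is the TCP and whose axes are the flange's). Camera axes: x right, y down, z forward; pixel columns grow to the right and rows downward; lengths in m; the calibration is good to about 2 mm. A picture is of the moment at which its call begins: read the wrist's pose just before it. get_calibration takes no time and is no camera call.
- r.hand_in(): hands the job in, once; it reports no verdict.
Trained networks look in the newest picture that a camera, given by its name, has taken for a name from the list of things; names that differ only in an ending like _2 or _b are one class to them, and where a whole thing is asked for, a point or a joint stands for the part that bears it (a point fixed in the world has none). Each returns a list of dicts, best first, with "p" (0 to 1); they miss things now and then, are a little off and sometimes report something else, mostly with a low value. They report only what shows in the picture. A call takes as long as a camera call. They do not tell look-alikes from the thing itself.
- r.masks_of(label, camera): "pixels" (480x640 bool, what is visible of it) and "at" ([column, row] in pixels, amid what is visible of it).
The state is a dict: "clock": time; "joints": joint angles; "qvel": joint speeds; "tau": joint torques, N m; "tcp_pos": TCP position; "orientation": TCP orientation; "contact_force": force on the tool from outside, world axes, zero at the start; "moment": the same for the moment, N m; "grip_width": finger opening in m.
Only numpy, scipy, OpenCV 4.12 (cv2) and the standard library are available. Lean on these libraries where they do the work, as an engineer would, in place of code of your own. Each camera call takes 0.05 s, during which the arm holds its last target.

### The job

Turn the counter-top carousel until its one empty hook points to the front of the stand, over the flat tab on the base. Then take the larger of the two lifting eyes from the counter and hang it on that hook, leaving the hook at the front. Leave the small lifting eye where it stands.

Things in the scene. Friction and masses are not known exactly. Their poses are not given: they have to be found in the camera images.
- eye: The larger lifting eye, plain steel, under 0.45 kg: an upright oval link on a round foot 40 mm across and 16 mm high. Origin: centre of its underside; z up, y across the link, x through its opening. 90 mm tall, 52 mm wide (y), link 14 mm thick (x); flat sides 25 to 81 mm up; opening 34 mm wide, 24 to 81 mm up. Hung by the top of its opening, its underside is 113 mm above the counter.
- small_eye: A like but smaller lifting eye, 56 mm tall and 34 mm wide, 10 mm thick, standing on the counter: a bystander. Origin: centre of its underside, axes as for the larger one.
- stand: Fixed stand of the carousel: grey round base 170 mm across, 16 mm high, with a flat tab 40 mm wide that marks its front, reaching 128 mm out along the stand's own -x. Origin: underside of the base on the turning axis, z up. Above it turns a head with four hooks; a part is tied fast on three (two like the larger eye, and a bearing race 72 mm across opposite the empty hook), 100 mm from the axis.
- carousel (a joint): Angle of the head (rad), counter-clockwise from above; turns either way, light friction (0.08 N m), stays where left. The empty hook points along the stand's -x turned by this angle: to the front at 0 and at 6.283. Hooks: level 8 mm bars at 90 degrees, axis 190 mm above the counter, upturned tip 125 mm from the turning axis, its top 208 mm up. Hub 40 mm across, top 205 mm up; hung parts: 206 mm.
Things that resemble listed ones, but are neither listed nor needed, are in the scene too. What is shaped like the eye but blue or purple is not meant.

How it is judged:
By the outcome, as a careful person would: the job done as asked, in the order asked, and still so for the second after the job is handed in, with the robot touching nothing.
It also fails if it takes over 61 s, if anything falls off the work surface, if the arm or the gripper's body presses on something with over 40 N, if the wrist force passes 120 N, or if a joint passes its speed limit or range.

## Working session

There is one attempt and no reset: what is moved stays moved. The work goes in short steps, Python scripts to look and compute and a shell command to move; the robot and the scene stay as the last step left them, time stands still between calls to the robot, and variables do not carry over. Pictures are saved under pics/ and viewed, and the job is handed in when it is done.

```bash
ls; mkdir -p pics; cat > h.py <<'E'
import numpy as np, cv2
from bench import r
def K(c):
    f=240/np.tan(np.radians(c["vertical_fov"])/2); return f,c["cx"],c["cy"]
def snap(name,fn):
    im,d=r.grab_frame(name); cv2.imwrite(f"pics/{fn}.png",im[:,:,::-1]); return im,d
def cloud(name,d,T=None):
    c=r.get_calibration(name); f,cx,cy=K(c)
    v,u=np.mgrid[0:480,0:640]
    P=np.stack([(u-cx)*d/f,(v-cy)*d/f,d],-1)
    if "R" in c:
        R=np.array(c["R"]);t=np.array(c["t"]); return (P-t)@R
    T2=T@np.array(c["T_tool_cam"]); return P@T2[:3,:3].T+T2[:3,3]
def toolT(o):
    T=np.eye(4); T[:3,:3]=cv2.Rodrigues(np.array(o["orientation"],float))[0]; T[:3,3]=o["tcp_pos"]; return T
E
python3 - <<'E'
from h import *
np.set_printoptions(precision=4,suppress=True)
o=r.get_obs(); print(o)
for n in ("side","top","wrist"):
    c=r.get_calibration(n); print(n,c)
    o=r.get_obs(); im,d=snap(n,n+"0"); P=cloud(n,d,toolT(o)); np.save(n+"0.npy",P)
    for l in ("eye","small_eye","stand","carousel"):
        for m in r.masks_of(l,n):
            q=m["pixels"]&(d>0); p=P[q]
            print(n,l,round(m["p"],2),m["at"],q.sum(),np.median(p,0) if len(p) else None, np.percentile(p,[3,97],axis=0).round(3).tolist() if len(p) else None)
E
```

```text
pics
{'clock': 0.0, 'joints': array([-1.4461,  0.4778,  0.0223,  1.5565, -0.0115,  1.1093, -0.0831]), 'qvel': array([ 0.0016,  0.0012, -0.0015, -0.0006,  0.0003,  0.0009,  0.0003]), 'tau': array([  0.0012, -59.6456,   1.6075, -28.12  ,   0.0124,   0.0092,
         0.    ]), 'tcp_pos': array([0.1556, 0.6563, 0.3029]), 'orientation': array([-0.3647, -3.1203,  0.003 ]), 'contact_force': array([ 0.9423, -0.5072, -0.146 ]), 'moment': array([0.0009, 0.0278, 0.0163]), 'grip_width': 0.08528690205372805}
side {'vertical_fov': 55.386437379587775, 'cx': 325.32654504381077, 'cy': 239.22152560401608, 'R': array([[ 0.9931, -0.1168,  0.0113],
       [-0.0694, -0.662 , -0.7463],
       [ 0.0947,  0.7403, -0.6656]]), 't': array([-0.4756,  0.128 ,  0.644 ])}
side eye 0.95 [261.5, 219.6] 1060 [0.3824 0.1505 0.0433] [[0.364, 0.136, 0.003], [0.4, 0.178, 0.091]]
side eye 0.88 [343.5, 211.8] 880 [0.5284 0.1515 0.044 ] [[0.514, 0.137, 0.004], [0.547, 0.186, 0.091]]
side eye 0.77 [299.4, 201.2] 633 [0.4516 0.1985 0.0378] [[0.436, 0.188, 0.003], [0.469, 0.228, 0.092]]
side eye 0.68 [251.4, 182.8] 579 [0.3724 
[... 1050 characters left out ...]
4 [166.6, 226.3] 473 [0.56   0.3148 0.0229] [[0.55, 0.3, 0.002], [0.569, 0.329, 0.056]]
top stand 0.73 [396.8, 148.7] 14175 [ 0.5951 -0.0354  0.0182] [[0.506, -0.114, 0.009], [0.706, 0.051, 0.205]]
top carousel 0.56 [389.7, 118.8] 6642 [ 0.5966 -0.0216  0.1925] [[0.509, -0.126, 0.121], [0.712, 0.059, 0.206]]
wrist {'vertical_fov': 59.98282208056466, 'cx': 313.1565620734271, 'cy': 240.0640207265436, 'T_tool_cam': array([[-0.0005, -0.9643, -0.2649,  0.0667],
       [ 1.    , -0.0005, -0.0004, -0.0002],
       [ 0.0002, -0.2649,  0.9643, -0.0701],
       [ 0.    ,  0.    ,  0.    ,  1.    ]])}
wrist eye 0.72 [71.9, 472.5] 186 [0.3608 0.3602 0.0324] [[0.358, 0.347, 0.026], [0.365, 0.363, 0.043]]
```

View pics/top0.png

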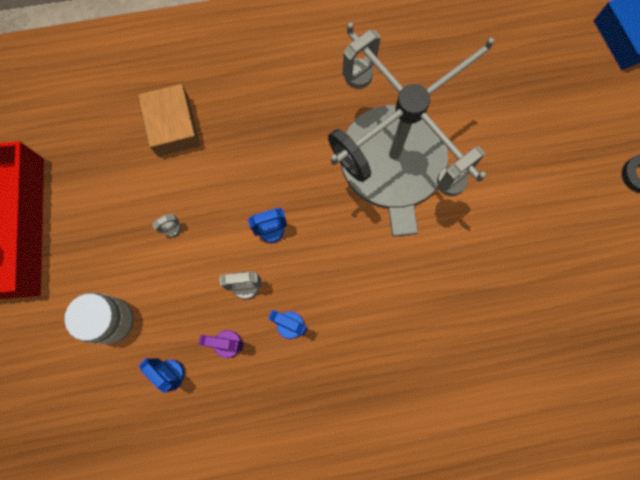

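View pics/side0.png

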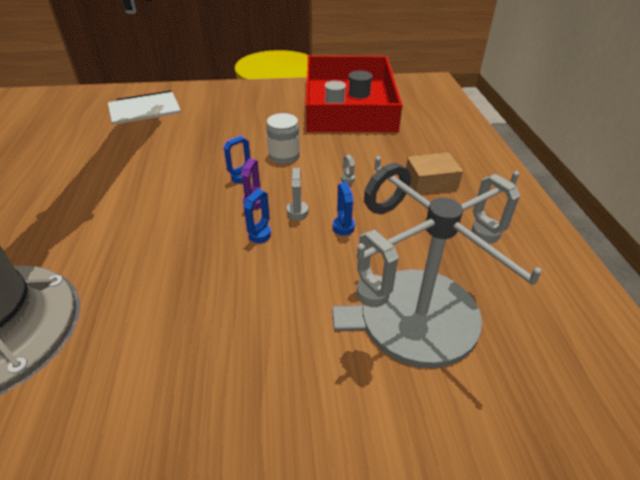

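The top view shows the steel eye at (241,283), with blue and purple decoys around it. The hub is at (412,100), the tab at (403,220), and the empty hook's tip at (490,42). The race is opposite that hook. Next I'll measure these.

```bash
cat > m.py <<'E'
from h import *
np.set_printoptions(precision=4,suppress=True)
Pt=np.load("top0.npy");Ps=np.load("side0.npy")
for n,P in (("top",Pt),("side",Ps)):
    im=cv2.imread(f"pics/{n}0.png")
    near=(abs(P[...,0]-.61)<.16)&(abs(P[...,1]+.04)<.17)
    # base disc top z~.016
    im_=im.astype(int); grey=(im_.max(-1)-im_.min(-1))<30
    b=near&grey&(abs(P[...,2]-.016)<.006)
    p=P[b][:,:2].astype(np.float32)
    print(n,"base",len(p),np.median(P[b][:,2]))
    hub=near&(P[...,2]>.1995)&(P[...,2]<.212)&(im_.max(-1)<75)
    hp=P[hub]; print("hub",len(hp),hp.mean(0), cv2.minEnclosingCircle(hp[:,:2].astype(np.float32)))
    # circle fit of base by disc edges: angular profile around hub center
    c=hp.mean(0)[:2]
    from scipy.optimize import least_squares
    for it in range(3):
        q=p-c; a=np.arctan2(q[:,1],q[:,0]); R=np.hypot(*q.T)
        bins=((a+np.pi)/(2*np.pi)*72).astype(int)%72
        edge=np.array([[*p[bins==k][R[bins==k].argmax()]] for k in range(72) if (bins==k).sum()>5])
        rr=np.hypot(*(edge-c).T); e=edge[(rr>.07)&(rr<.095)]
        s=least_squares(lambda x:np.hypot(e[:,0]-x[0],e[:,1]-x[1])-x[2],[*c,.085],loss='soft_l1',f_scale=.002)
        c=s.x[:2]
    print("base circle",s.x,len(e))
    q=p-c;R=np.hypot(*q.T); t=(R>.092)&(R<.135); tm=q[t]; print("tab",t.sum(),np.median(tm,0),"front dir deg",np.degrees(np.arctan2(np.median(tm[:,1]),np.median(tm[:,0]))),R[t].max())
    # bars at z~.19
    q3=P[near&grey&(P[...,2]>.183)&(P[...,2]<.2)]; qq=q3[:,:2]-c; R=np.hypot(*qq.T); s=(R>.03)&(R<.12)
    a=np.degrees(np.arctan2(qq[s][:,1],qq[s][:,0])); h,e=np.histogram(a,72,(-180,180)); print([(int(x),int(k)) for x,k in zip(e,h) if k>15])
    # the tips
    q3=P[near&grey&(P[...,2]>.2)&(P[...,2]<.213)]; qq=q3[:,:2]-c;R=np.hypot(*qq.T); s=(R>.112)&(R<.135)
    a=np.degrees(np.arctan2(qq[s][:,1],qq[s][:,0])); print("tips",np.sort(a.round(1)),R[s].round(3))
    # the eye
    n2=(abs(P[...,0]-.45)<.035)&(abs(P[...,1]-.214)<.035)
    ey=n2&grey&(P[...,2]>.03)&(P[...,2]<.1); e=P[ey][:,:2]
    m=e.mean(0);w,v=np.linalg.eigh(np.cov((e-m).T)); print("eye",m,e.min(0),e.max(0),"link dir deg",np.degrees(np.arctan2(v[1,1],v[0,1])),np.sqrt(w), cv2.minAreaRect(e.astype(np.float32)))
    tp=n2&grey&(P[...,2]>.085); print("eye top",P[tp].mean(0),cv2.minAreaRect(P[tp][:,:2].astype(np.float32)))
    f=n2&grey&(P[...,2]>.003)&(P[...,2]<.02);print("foot",P[f].mean(0),cv2.minEnclosingCircle(P[f][:,:2].astype(np.float32)))
E
python3 m.py
```

```text
top base 6445 0.015175107109492384
hub 246 [0.5844 0.0058 0.2027] ((0.610447883605957, -0.042110875248909), 0.1255304366350174)
base circle [ 0.6113 -0.0392  0.0825] 42
tab 124 [-0.1098  0.0015] front dir deg 179.21925281870966 0.12506365275083559
[(-165, 118), (-160, 29), (-155, 135), (-150, 217), (-145, 33), (-140, 35), (-70, 38), (-65, 278), (10, 52), (15, 41), (20, 175), (25, 116), (30, 17), (35, 120), (100, 58), (105, 39), (110, 40), (115, 259), (120, 93), (125, 46), (130, 106), (135, 40)]
tips [-151.8 -151.7 -151.7 -151.6 -151.6 -151.6 -151.5 -151.4 -151.4 -151.4
 -151.4 -151.3 -151.3 -151.2 -151.  -151.  -151.  -150.8 -150.6 -150.5
 -150.5 -150.4 -150.4 -150.3 -150.2 -150.1 -150.  -149.9 -149.8 -149.7
 -149.7 -149.6 -149.3 -149.3  -63.8  -63.8  -63.8  -63.6  -63.4  -63.4
  -63.4  -63.2  -63.1  -63.   -63.   -62.9  -62.9  -62.8  -62.7  -62.7
  -62.6  -62.5  -62.4  -62.3  -62.3  -62.1  -62.1  -62.   -61.9  -61.8
  -61.8  -61.7  -61.3  -61.1   24.    24.7   24.8   24.8   24.8   25.
   25.    25.1   25.5   25.5   25.5   25.6   25.8   26.    26.1   26.1
   26.1   26.2   26.4   26.4
[... 4251 characters left out ...]
0.125 0.125 0.126 0.127 0.127 0.123 0.124 0.125 0.125 0.126 0.126
 0.127 0.128 0.123 0.124 0.125 0.126 0.126 0.127 0.128 0.122 0.124 0.125
 0.125 0.126 0.127 0.127 0.128 0.123 0.124 0.124 0.125 0.127 0.127 0.128
 0.125 0.126 0.126 0.127 0.128 0.127 0.127 0.128]
eye [0.4506 0.1968] [0.4437 0.186 ] [0.4586 0.231 ] link dir deg 86.00968870025034 [0.0037 0.011 ] ((0.45108047127723694, 0.2086922526359558), (0.0451999306678772, 0.012787947431206703), 86.70429992675781)
eye top [0.4515 0.2092 0.09  ] ((0.45141157507896423, 0.21259772777557373), (0.03751656040549278, 0.012155774049460888), 85.7182846069336)
foot [0.4517 0.2065 0.014 ] ((0.4536871612071991, 0.21423164010047913), 0.021072864532470703)
```

```bash
cat > s.py <<'E'
from h import *
from scipy.optimize import least_squares
np.set_printoptions(precision=4,suppress=True)
def fit(P,im,c0=(.611,-.043)):
    im=im.astype(int); grey=(im.max(-1)-im.min(-1))<30
    q=P[...,:2]-np.array(c0); R=np.hypot(q[...,0],q[...,1]); a=np.arctan2(q[...,1],q[...,0])
    m=grey&(P[...,2]>.199)&(P[...,2]<.214)&(R>.11)&(R<.14)
    p=P[m][:,:2]; ang=a[m]
    # cluster by angle
    idx=np.argsort(ang); cl=np.split(idx,np.where(np.diff(ang[idx])>.3)[0]+1)
    tips=np.array([p[c].mean(0) for c in cl if len(c)>8])
    ta=np.arctan2(tips[:,1]-c0[1],tips[:,0]-c0[0])
    return tips,ta
if __name__=="__main__":
  for n in ("top","side"):
    t,ta=fit(np.load(n+"0.npy"),cv2.imread(f"pics/{n}0.png"))
    c=t.mean(0)
    print(n,t,"mean",c,np.degrees(np.arctan2(*(t-c).T[::-1])),np.hypot(*(t-c).T))
E
python3 s.py
python3 -m handwheel '[[[0.0193,-0.0307,0.003,0,0,-0.0356,0.05],[0.0193,-0.0307,0.003,0,0,-0.0356,0.05],[0.0193,-0.0307,0.003,0,0,-0.0356,0.05],[0.0193,-0.0307,0.003,0,0,-0.0356,0.05],[0.0193,-0.0307,0.003,0,0,-0.0356,0.05],[0.0193,-0.0307,0.003,0,0,-0.0356,0.05],[0.0193,-0.0307,0.003,0,0,-0.0356,0.05],[0.0193,-0.0307,0.003,0,0,-0.0356,0.05]]]'
```

```text
top [[ 0.5025 -0.1001]
 [ 0.67   -0.1528]
 [ 0.7223  0.0146]
 [ 0.5543  0.0666]] mean [ 0.6123 -0.0429] [-152.4956  -62.3025   27.5892  117.904 ] [0.1237 0.1241 0.1242 0.1239]
side [[ 0.5016 -0.1057]
 [ 0.6687 -0.1578]
 [ 0.7217  0.0106]
 [ 0.5536  0.0622]] mean [ 0.6114 -0.0477] [-152.1424  -62.492    27.8447  117.7546] [0.1242 0.1241 0.1247 0.1241]
clock: 1.42
tcp_pos: [0.3108, 0.4096, 0.3283]
orientation: [0.807, 3.036, 0.001]
contact_force: [0.1, 0.5, -0.6]
grip_width: 0.0501
```

```bash
python3 -m handwheel '[[[0.0193,-0.0307,0.003,0,0,-0.0356,0.05],[0.0193,-0.0307,0.003,0,0,-0.0356,0.05],[0.0193,-0.0307,0.003,0,0,-0.0356,0.05],[0.0193,-0.0307,0.003,0,0,-0.0356,0.05],[0.0193,-0.0307,0.003,0,0,-0.0356,0.05],[0.0193,-0.0307,0.003,0,0,-0.0356,0.05],[0.0193,-0.0307,0.003,0,0,-0.0356,0.05],[0.0193,-0.0307,0.003,0,0,-0.0356,0.05]]]' >/dev/null
python3 -m handwheel '[[[0.0193,-0.0307,0.003,0,0,-0.0356,0.05],[0.0193,-0.0307,0.003,0,0,-0.0356,0.05],[0.0193,-0.0307,0.003,0,0,-0.0356,0.05],[0.0193,-0.0307,0.003,0,0,-0.0356,0.05],[0.0193,-0.0307,0.003,0,0,-0.0356,0.05],[0.0193,-0.0307,0.003,0,0,-0.0356,0.05],[0.01,-0.015,0.003,0,0,-0.0356,0.05],[0,0,0.003,0,0,-0.0356,0.05],[0,0,0,0,0,0,0.05]]]'
cat > w.py <<'E'
import sys
from h import *
from s import fit
np.set_printoptions(precision=4,suppress=True)
n=sys.argv[1]
o=r.get_obs(); T=toolT(o); print("tcp",T[:3,3],"z",T[:3,2],"jaw deg",np.degrees(np.arctan2(T[1,1],T[0,1])))
im,d=snap("wrist",n); P=cloud("wrist",d,T); np.save(n+".npy",P)
t,ta=fit(P,im[:,:,::-1]); print("tips",t,t.mean(0))
i=im.astype(int); tab=((i.max(-1)-i.min(-1))<30)&(abs(P[...,2]-.016)<.006)&(P[...,0]<.521)&(P[...,0]>.47)&(abs(P[...,1]+.04)<.06)
print("tab",tab.sum(), P[tab].mean(0) if tab.any() else 0)
if tab.any(): print(cv2.minAreaRect(P[tab][:,:2].astype(np.float32)))
E
python3 w.py w1
```

```text
clock: 2.83
tcp_pos: [0.5909, -0.0353, 0.3764]
orientation: [1.63, 2.684, -0.0]
contact_force: [-1.1, -0.6, 0.2]
grip_width: 0.0497
tcp [ 0.5909 -0.0353  0.3764] z [ 0.0009 -0.0006 -1.    ] jaw deg 27.472602123041412
tips [[ 0.5038 -0.1012]
 [ 0.7226  0.0128]
 [ 0.5561  0.0646]] [ 0.5942 -0.0079]
tab 646 [ 0.5053 -0.0379  0.0107]
((0.5050861239433289, -0.0373183935880661), (0.038405608385801315, 0.032742444425821304), 87.80264282226562)
```

View pics/w1.png

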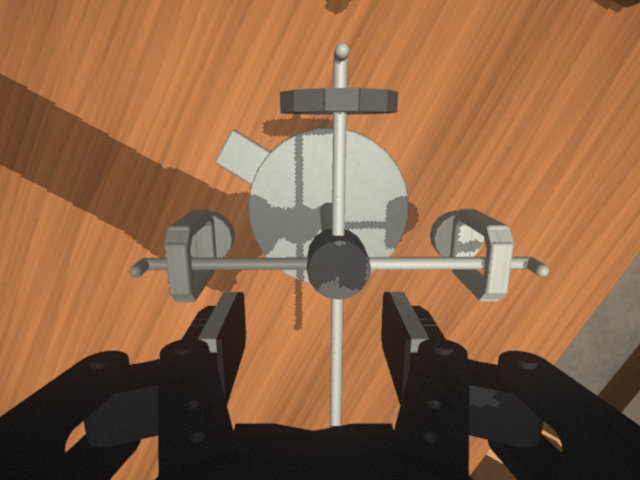

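```bash
python3 -m handwheel '[[[0.0204,-0.028,0,0,0,0,0.05],[0.0204,-0.028,0,0,0,0,0.05],[0.0205,-0.0282,0,0,0,0,0.05],[0,0,-0.03,0,0,0,0.05],[0,0,-0.035,0,0,0,0.05],[0,0,-0.03,0,0,0,0.05],[0,0,-0.02,0,0,0,0.05],[0,0,-0.011,0,0,0,0.05],[0,0,0,0,0,0,0.05]]]' 20
python3 w.py w2
```

```text
clock: 3.63
tcp_pos: [0.6503, -0.1161, 0.2472]
orientation: [-1.619, -2.687, 0.002]
contact_force: [0.3, 0.6, -0.7]
grip_width: 0.0502
tcp [ 0.6503 -0.1161  0.2472] z [-0.0048  0.0011 -1.    ] jaw deg 27.847770388096666Traceback (most recent call last):
  File "w.py", line 8, in <module>
    t,ta=fit(P,im[:,:,::-1]); print("tips",t,t.mean(0))
         ~~~^^^^^^^^^^^^^^^^
  File "s.py", line 12, in fit
    ta=np.arctan2(tips[:,1]-c0[1],tips[:,0]-c0[0])
                  ~~~~^^^^^
IndexError: too many indices for array: array is 1-dimensional, but 2 were indexed
```

View pics/w2.png

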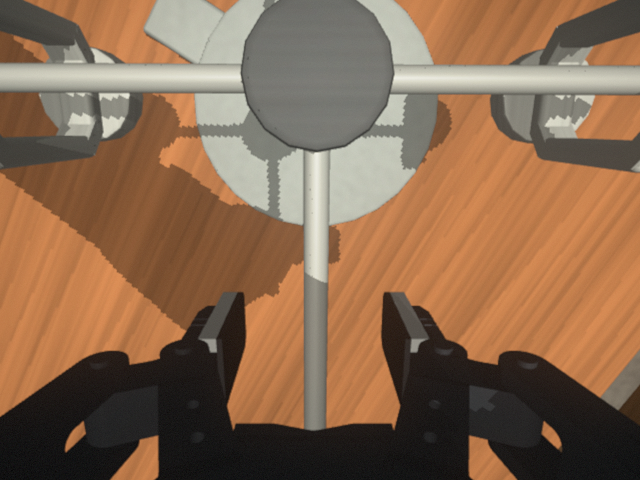

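The bar (column 316) sits midway between the pads, so I'll close on it.

```bash
python3 -m handwheel '[[[0,0,0,0,0,0,0],[0,0,0,0,0,0,0],[0,0,0,0,0,0,0],[0,0,0,0,0,0,0],[0,0,0,0,0,0,0],[0,0,0,0,0,0,0],[0,0,0,0,0,0,0],[0,0,0,0,0,0,0]]]' 20
python3 - <<'E'
from h import *
o=r.get_obs();T=toolT(o);p=T[:3,3]
c=np.array([.6128,-.0442]);q=p[:2]-c;a0=np.arctan2(q[1],q[0]);R=np.hypot(*q)
print(p,np.degrees(a0),R,o['contact_force'],o['moment'],o['joints'])
N=24;end=np.radians(177-360)
A=np.linspace(a0,end,N+1);print(np.degrees(A[1]-A[0]),A[1]-A[0])
X=c+R*np.stack([np.cos(A),np.sin(A)],1);print(np.diff(X,axis=0).round(4).tolist())
E
```

```text
clock: 4.35
tcp_pos: [0.6522, -0.118, 0.2515]
orientation: [1.624, 2.687, 0.002]
contact_force: [-1.5, 0.6, 6.8]
grip_width: 0.0069
[ 0.65221068 -0.11797009  0.25145375] -61.88723490380996 0.08363747619006302 [-1.54282157  0.64684359  6.77262302] [0.07673837 0.29864039 0.0560438 ] [-0.30036678  0.5574409   0.55551859  1.66655104 -0.33591735  1.01191283
  0.85056954]
-5.046365212341255 -0.08807568821345768
[[-0.0066, -0.0032], [-0.0069, -0.0026], [-0.0071, -0.002], [-0.0072, -0.0013], [-0.0073, -0.0007], [-0.0074, -0.0], [-0.0073, 0.0006], [-0.0073, 0.0012], [-0.0071, 0.0019], [-0.0069, 0.0025], [-0.0067, 0.0031], [-0.0064, 0.0037], [-0.006, 0.0042], [-0.0056, 0.0047], [-0.0052, 0.0052], [-0.0047, 0.0056], [-0.0042, 0.006], [-0.0037, 0.0064], [-0.0031, 0.0067], [-0.0025, 0.0069], [-0.0019, 0.0071], [-0.0012, 0.0073], [-0.0006, 0.0073], [0.0001, 0.0074]]
```

```bash
python3 -m handwheel '[[[-0.0066,-0.0032,0,0,0,-0.088,0],[-0.0069,-0.0026,0,0,0,-0.088,0],[-0.0071,-0.002,0,0,0,-0.088,0],[-0.0072,-0.0013,0,0,0,-0.088,0],[-0.0073,-0.0007,0,0,0,-0.088,0],[-0.0074,0,0,0,0,-0.088,0]]]'
python3 - <<'E'
from h import *
o=r.get_obs();T=toolT(o);q=T[:2,3]-np.array([.6128,-.0442]);print(np.degrees(np.arctan2(q[1],q[0])),np.hypot(*q),np.degrees(np.arctan2(T[1,1],T[0,1])),o['contact_force'],o['moment'],o['qvel'])
snap("top","t2")
E
```

```text
clock: 4.85
tcp_pos: [0.6101, -0.1275, 0.2514]
orientation: [2.273, 2.166, 0.005]
contact_force: [-0.1, 2.4, 5.2]
grip_width: 0.0066
-91.88844155069883 0.08335682158328027 -2.764684757948616 [-0.13553669  2.43114454  5.19330681] [ 0.34893344 -0.21586928  0.04612278] [-0.24235949 -0.06255437  0.30480983  0.22601079 -0.12459595 -0.05072078
 -0.88314314]
```

View pics/t2.png

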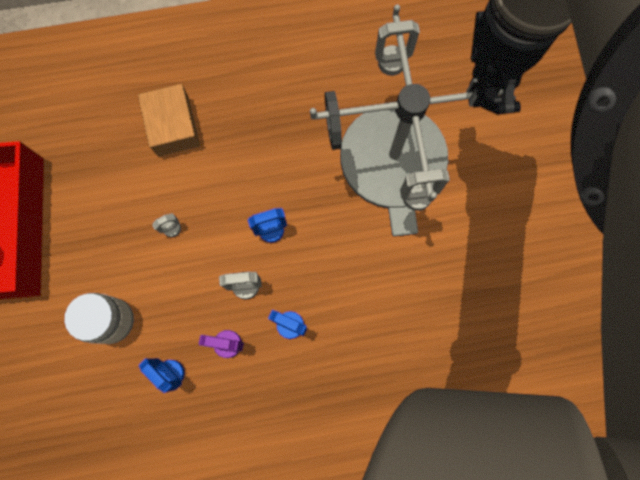

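The head is turning with the gripper, with the race now at image left and forces low. I'll carry on.

```bash
python3 -m handwheel '[[[-0.0073,0.0006,0,0,0,-0.088,0],[-0.0073,0.0012,0,0,0,-0.088,0],[-0.0071,0.0019,0,0,0,-0.088,0],[-0.0069,0.0025,0,0,0,-0.088,0],[-0.0067,0.0031,0,0,0,-0.088,0],[-0.0064,0.0037,0,0,0,-0.088,0],[-0.006,0.0042,0,0,0,-0.088,0],[-0.0056,0.0047,0,0,0,-0.088,0],[-0.0052,0.0052,0,0,0,-0.088,0]]]'
python3 -m handwheel '[[[-0.0047,0.0056,0,0,0,-0.088,0],[-0.0042,0.006,0,0,0,-0.088,0],[-0.0037,0.0064,0,0,0,-0.088,0],[-0.0031,0.0067,0,0,0,-0.088,0],[-0.0025,0.0069,0,0,0,-0.088,0],[-0.0019,0.0071,0,0,0,-0.088,0],[-0.0012,0.0073,0,0,0,-0.088,0],[-0.0006,0.0073,0,0,0,-0.088,0],[0,0,0,0,0,0,0]]]'
cat > st.py <<'E'
from h import *
o=r.get_obs();T=toolT(o);q=T[:2,3]-np.array([.6128,-.0442]);print(T[:3,3].round(4),np.degrees(np.arctan2(q[1],q[0])).round(2),np.hypot(*q).round(4),"jaw",np.degrees(np.arctan2(T[1,1],T[0,1])).round(2),o['contact_force'].round(1),o['moment'].round(2),o['joints'].round(2))
E
python3 st.py
python3 w.py w3
cat > sd.py <<'E'
import sys
from h import *
from s import fit
np.set_printoptions(precision=4,suppress=True)
n=sys.argv[1]
for cam in ("top","side"):
    im,d=snap(cam,n+cam);P=cloud(cam,d);np.save(n+cam+".npy",P)
    t,_=fit(P,im[:,:,::-1]);c={"top":(.6123,-.0429),"side":(.6114,-.0477)}[cam]
    print(cam,t.tolist(),np.degrees(np.arctan2(*(t-c).T[::-1])),np.hypot(*(t-c).T))
E
python3 sd.py a
```

```text
clock: 5.65
tcp_pos: [0.5521, -0.1003, 0.2514]
orientation: [2.933, 1.121, 0.007]
contact_force: [2.5, 0.9, 4.2]
grip_width: 0.0067
clock: 6.4
tcp_pos: [0.5308, -0.0459, 0.2514]
orientation: [3.141, 0.044, 0.006]
contact_force: [2.3, 0.1, 6.9]
grip_width: 0.0073
[ 0.5308 -0.0459  0.2514] -178.8 0.082 jaw -88.4 [2.3 0.1 6.9] [-0.04 -0.44 -0.13] [-0.89  0.57  1.18  2.   -0.63  1.   -0.94]
tcp [ 0.5308 -0.0459  0.2514] z [ 0.0041 -0.     -1.    ] jaw deg -88.39865252931014
top [[0.7361492251287479, -0.04015460524445754], [0.609062538303011, 0.08116284125165697]] [ 1.2699 91.4948] [0.1239 0.1241]
side [[0.4873821589333797, -0.05118634327747487], [0.614520071584798, -0.1659380965771439], [0.735499435729135, -0.04414693052863444], [0.6080569138496084, 0.07686945664327835]] [-178.3897  -88.4884    1.64     91.5373] [0.1241 0.1183 0.1242 0.1246]Traceback (most recent call last):
  File "w.py", line 8, in <module>
    t,ta=fit(P,im[:,:,::-1]); print("tips",t,t.mean(0))
         ~~~^^^^^^^^^^^^^^^^
  File "s.py", line 12, in fit
    ta=np.arctan2(tips[:,1]-c0[1],tips[:,0]-c0[0])
                  ~~~~^^^^^
IndexError: too many indices for array: array is 1-dimensional, but 2 were indexed
```

View pics/w3.png

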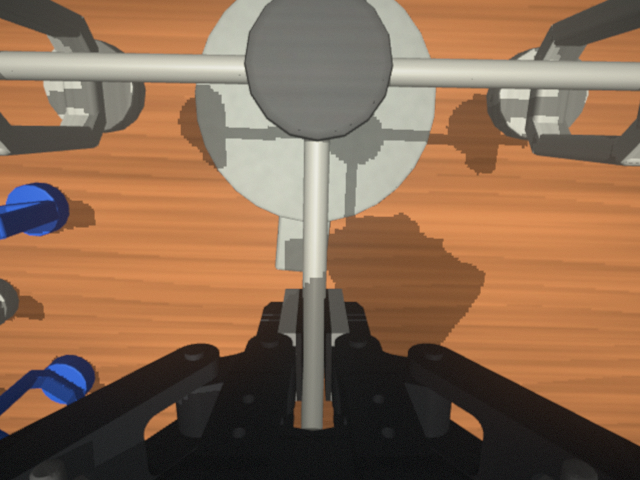

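```bash
cat > tab.py <<'E'
from h import *
np.set_printoptions(precision=4,suppress=True)
for f,img,c in (("top0","top0",(.6123,-.0429)),("side0","side0",(.6114,-.0477)),("atop","atop",(.6123,-.0429)),("aside","aside",(.6114,-.0477)),("w1","w1",(.6132,-.0442))):
    P=np.load(f+".npy");i=cv2.imread(f"pics/{img}.png").astype(int)
    m=(i[...,2]-i[...,0]<35)&(abs(P[...,2]-.0145)<.0055)
    q=P[m][:,:2]-np.array(c)
    out=[]
    for x in np.arange(-.124,-.092,.004):
        s=(abs(q[:,0]-x)<.003)&(abs(q[:,1])<.04)
        if s.sum()>10: lo,hi=np.percentile(q[s][:,1],[1,99]);out.append((x,lo,hi,(lo+hi)/2))
    out=np.array(out);print(f);print(out)
    if len(out)>2:print("dir by mid",np.degrees(np.arctan2(np.median(out[:,3]),np.median(out[:,0]))), "edge slopes deg",[np.degrees(np.arctan(np.polyfit(out[:,0],out[:,k],1)[0])) for k in (1,2)])
E
python3 tab.py
```

```text
top0
[[-0.124  -0.0094  0.0246  0.0076]
 [-0.12   -0.0086  0.0255  0.0084]
 [-0.116  -0.0108  0.0251  0.0071]
 [-0.112  -0.01    0.0254  0.0077]
 [-0.108  -0.0108  0.0255  0.0074]
 [-0.104  -0.01    0.026   0.008 ]
 [-0.1    -0.0108  0.0241  0.0067]
 [-0.096  -0.0116  0.0255  0.007 ]]
dir by mid 176.0941096634411 edge slopes deg [np.float64(-4.200186246098318), np.float64(0.32003313323860344)]
side0
[[-0.124  -0.0083  0.0273  0.0095]
 [-0.12   -0.0092  0.0279  0.0094]
 [-0.116  -0.0101  0.0279  0.0089]
 [-0.112  -0.0101  0.028   0.009 ]
 [-0.108  -0.0105  0.0286  0.0091]
 [-0.104  -0.0099  0.0279  0.009 ]
 [-0.1    -0.0107  0.0275  0.0084]
 [-0.096  -0.0106  0.0275  0.0085]]
dir by mid 175.33338846732593 edge slopes deg [np.float64(-3.9296214196691075), np.float64(-0.0799127548743305)]
atop
[]
aside
[[-0.124  -0.0092  0.0268  0.0088]
 [-0.12   -0.0099  0.0274  0.0087]
 [-0.116  -0.0099  0.027   0.0085]
 [-0.112  -0.0098  0.0265  0.0083]
 [-0.108  -0.0091  0.0285  0.0097]
 [-0.104  -0.0104  0.0287  0.0092]
 [-0.1    -0.0107  0.0286  0.0089]
 [-0.096  -0.011   0.0278  0.0084]]
dir by mid 175.43558447562089 edge slopes deg [np.float64(-3.0595157286608665), np.float64(3.421869046731916)]
w1
[[-0.124  -0.0109  0.0259  0.0075]
 [-0.12   -0.0112  0.0261  0.0074]
 [-0.116  -0.0114  0.0257  0.0071]
 [-0.112  -0.0111  0.0257  0.0073]
 [-0.108  -0.0112  0.0252  0.007 ]
 [-0.104  -0.0123  0.0249  0.0063]
 [-0.1    -0.0125  0.0246  0.006 ]
 [-0.096  -0.0125  0.025   0.0062]]
dir by mid 176.32579554043375 edge slopes deg [np.float64(-3.452293679340915), np.float64(-2.8134116243059637)]
```

View pics/aside.png

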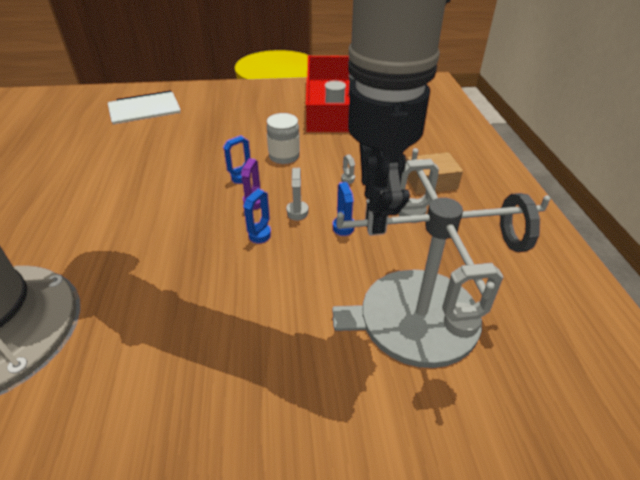

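```bash
python3 -m handwheel '[[[0,0.0035,0,0,0,-0.0425,0],[0.0001,0.0035,0,0,0,-0.0425,0],[0,0,0,0,0,0,0],[0,0,0,0,0,0,0]]]'
python3 st.py; python3 sd.py b
python3 -m handwheel '[[[0,0,0,0,0,0,0.04],[0,0,0,0,0,0,0.04],[0,0,0,0,0,0,0.04],[0,0,0,0,0,0,0.04],[0,0,0.02,0,0,0,0.04],[0,0,0.035,0,0,0,0.04],[0,0,0.035,0,0,0,0.04],[-0.02,0,0.035,0,0,0,0.06],[-0.01,0,0.01,0,0,0,0.06],[0,0,0,0,0,0,0.06]]]'
python3 w.py w4;sed -i 's/("w1","w1"/("w4","w4",(.6132,-.0442)),("w1","w1"/' tab.py; python3 tab.py | grep -A12 w4
```

```text
clock: 6.88
tcp_pos: [0.5309, -0.0401, 0.2514]
orientation: [3.14, -0.085, 0.008]
contact_force: [2.9, -0.4, 6.5]
grip_width: 0.0068
[ 0.5309 -0.0401  0.2514] 177.12 0.082 jaw -93.08 [ 2.9 -0.4  6.5] [ 0.1  -0.62  0.02] [-0.91  0.58  1.2   2.   -0.65  1.01 -1.02]
top [[0.7364607464293929, -0.04999788964446033], [0.619009545224089, 0.08089612274691398]] [-3.2719 86.8977] [0.1244 0.124 ]
side [[0.6049524317856695, -0.16677613601111899], [0.7352855490148063, -0.05461067132060329], [0.6183401512561636, 0.07653759557391912], [0.4876357456349714, -0.04074505360420863]] [-93.0993  -3.1928  86.8027 176.7836] [0.1193 0.1241 0.1244 0.124 ]
clock: 7.82
tcp_pos: [0.4983, -0.0417, 0.387]
orientation: [-3.137, 0.088, -0.005]
contact_force: [0.2, -0.6, -0.4]
grip_width: 0.0598
tcp [ 0.4983 -0.0417  0.387 ] z [ 0.0031  0.0029 -1.    ] jaw deg -93.22345288188971
tips [[ 0.6064 -0.1679]
 [ 0.6202  0.0776]
 [ 0.4903 -0.0382]] [ 0.5723 -0.0428]
tab 359 [ 0.5049 -0.0388  0.0107]
((0.5052253007888794, -0.038303159177303314), (0.03767308220267296, 0.03343481197953224), 86.8069076538086)
w4
[[-0.124  -0.0113  0.0256  0.0072]
 [-0.12   -0.0113  0.0256  0.0071]
 [-0.116  -0.0117  0.0253  0.0068]
 [-0.112  -0.0119  0.0251  0.0066]
 [-0.108  -0.0121  0.0246  0.0063]
 [-0.104  -0.0133  0.0245  0.0056]
 [-0.1    -0.0135  0.0241  0.0053]
 [-0.096  -0.0136  0.0239  0.0052]]
dir by mid 176.64997445717603 edge slopes deg [np.float64(-5.4925284882441545), np.float64(-3.7182522923268775)]
w1
[[-0.124  -0.0109  0.0259  0.0075]
 [-0.12   -0.0112  0.0261  0.0074]
```

View pics/w4.png

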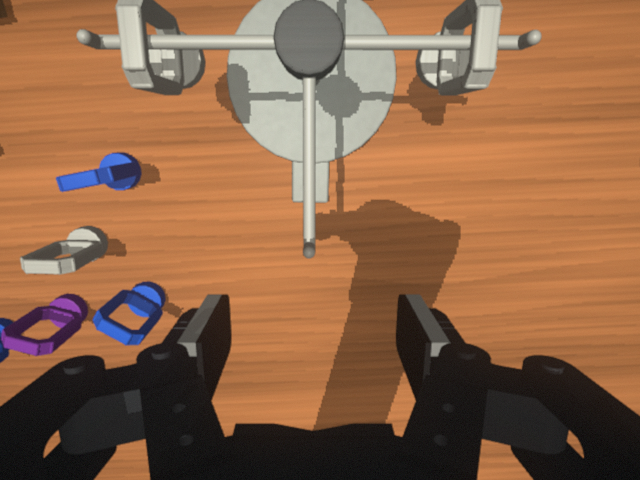

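```bash
python3 -m handwheel '[[[-0.0112,0.0364,0,0,0,-0.0035,0.07],[-0.0112,0.0364,0,0,0,-0.0035,0.07],[-0.0112,0.0364,0,0,0,-0.0035,0.07],[-0.0112,0.0364,0,0,0,-0.0035,0.07],[-0.0112,0.0364,-0.01,0,0,-0.0035,0.07],[-0.0112,0.0364,-0.01,0,0,-0.0035,0.07],[-0.0112,0.0364,-0.01,0,0,-0.0035,0.07],[0,0,0,0,0,0,0.07],[0,0,0,0,0,0,0.07]]]'
cat > e.py <<'E'
import sys
from h import *
np.set_printoptions(precision=4,suppress=True)
n=sys.argv[1]
o=r.get_obs(); T=toolT(o); print("tcp",T[:3,3],"z",T[:3,2],"jaw deg",np.degrees(np.arctan2(T[1,1],T[0,1])))
im,d=snap("wrist",n); P=cloud("wrist",d,T); np.save(n+".npy",P)
i=im.astype(int);grey=(i.max(-1)-i.min(-1))<30
n2=grey&(abs(P[...,0]-.452)<.035)&(abs(P[...,1]-.214)<.038)
tp=n2&(P[...,2]>.083)&(P[...,2]<.095);e=P[tp];print(len(e),e.mean(0),cv2.minAreaRect(e[:,:2].astype(np.float32)))
tp=n2&(P[...,2]>.03)&(P[...,2]<.095);e=P[tp];print(len(e),e.min(0),e.max(0),cv2.minAreaRect(e[:,:2].astype(np.float32)))
E
python3 e.py w5
```

```text
clock: 8.62
tcp_pos: [0.4189, 0.2169, 0.3533]
orientation: [3.135, -0.116, -0.002]
contact_force: [0.3, -1.0, -0.5]
grip_width: 0.07
tcp [0.4189 0.2169 0.3533] z [-0.0013 -0.0041 -1.    ] jaw deg -94.23383189503367
929 [0.4543 0.2157 0.089 ] ((0.4539743661880493, 0.21572716534137726), (0.044551197439432144, 0.013456321321427822), 85.68773651123047)
1158 [0.4452 0.1899 0.0305] [0.4626 0.2419 0.0921] ((0.453951895236969, 0.21589502692222595), (0.0515725240111351, 0.013537905178964138), 85.20790100097656)
```

View pics/w5.png

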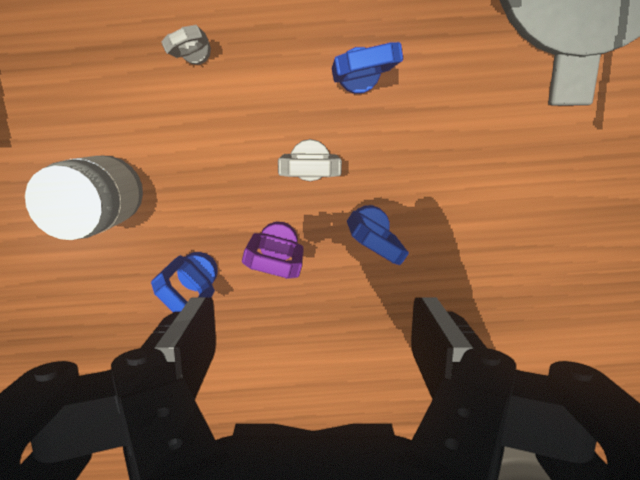

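```bash
python3 -m handwheel '[[[0.0175,-0.0005,0,0,0,-0.005,0.074],[0.0175,-0.0005,-0.02,0,0,0,0.074],[0,0,-0.04,0,0,0,0.074],[0,0,-0.04,0,0,0,0.074],[0,0,-0.04,0,0,0,0.074],[0,0,-0.04,0,0,0,0.074],[0,0,-0.03,0,0,0,0.074],[0,0,-0.02,0,0,0,0.074],[0,0,-0.013,0,0,0,0.074],[0,0,0,0,0,0,0.074]]]'
python3 e.py w6; python3 - <<'E'
from h import *
snap("side","s6")
E
```

```text
clock: 9.5
tcp_pos: [0.4548, 0.2111, 0.1096]
orientation: [3.135, -0.137, -0.005]
contact_force: [0.4, -1.0, 0.4]
grip_width: 0.0741
tcp [0.4548 0.2111 0.1096] z [-0.0034 -0.0033 -1.    ] jaw deg -94.99052152321447
9699 [0.4569 0.2181 0.0884] ((0.4555074870586395, 0.22402167320251465), (0.06181185692548752, 0.020764192566275597), 77.05813598632812)
19069 [0.4444 0.1901 0.03  ] [0.4724 0.252  0.095 ] ((0.45836102962493896, 0.22126314043998718), (0.0627204105257988, 0.02493377774953842), 87.05133056640625)
```

View pics/w6.png

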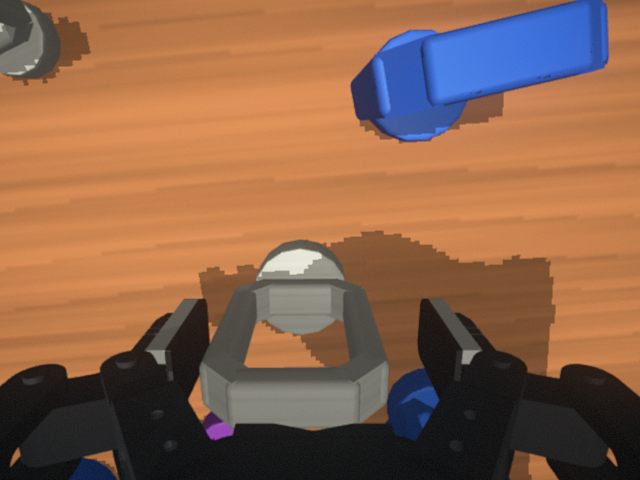

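View pics/s6.png

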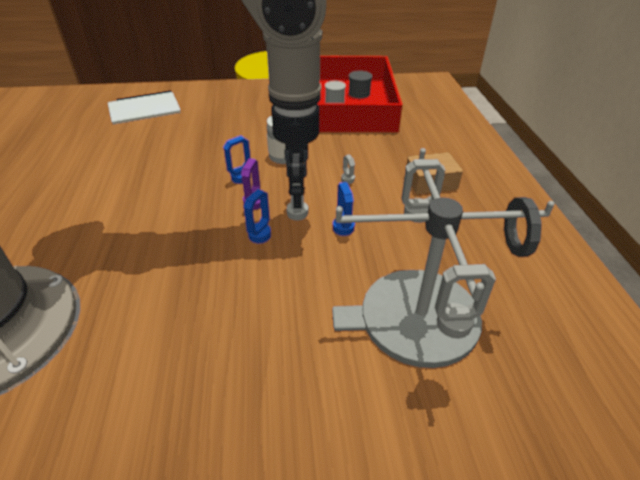

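The eye (294,350) is about 4 mm left of the jaw centre. I'll shift +y, then close.

```bash
python3 -m handwheel '[[[0,0.0045,-0.001,0,0,0,0.074],[0,0,0,0,0,0,0.074],[0,0,0,0,0,0,0.04],[0,0,0,0,0,0,0.04],[0,0,0,0,0,0,0.04],[0,0,0,0,0,0,0.04],[0,0,0,0,0,0,0.04],[0,0,0,0,0,0,0.04]]]' 50
python3 st.py; python3 e.py w7
python3 -m handwheel '[[[0,0,0.02,0,0,0,0.04],[0,0,0.035,0,0,0,0.04],[0,0,0.035,0,0,0,0.04],[0,0,0.035,0,0,0,0.04],[0,0,0.035,0,0,0,0.04],[0,0,0.02,0,0,0,0.04],[0,0,0,0,0,0,0.04]]]'
python3 st.py;python3 - <<'E'
from h import *
snap("wrist","w8");snap("side","s8")
E
```

```text
clock: 10.27
tcp_pos: [0.4558, 0.2182, 0.1117]
orientation: [-3.138, 0.132, -0.001]
contact_force: [-1.2, -0.4, 6.2]
grip_width: 0.0515
[0.4558 0.2182 0.1117] 120.89 0.3058 jaw -94.82 [-1.2 -0.4  6.2] [-0.03  0.26  0.03] [-1.17  0.63  0.78  2.14 -0.74  0.66 -1.53]
tcp [0.4558 0.2182 0.1117] z [ 0.0009  0.0009 -1.    ] jaw deg -94.82465484491108
11560 [0.4582 0.2156 0.0889] ((0.4580422639846802, 0.21463574469089508), (0.07687334716320038, 0.023336773738265038), 85.24569702148438)
21921 [0.4426 0.176  0.03  ] [0.4727 0.252  0.095 ] ((0.45705604553222656, 0.2147177755832672), (0.07687334716320038, 0.025316040962934494), 85.24569702148438)
clock: 10.9
tcp_pos: [0.4571, 0.2186, 0.2946]
orientation: [-3.134, 0.132, -0.007]
contact_force: [1.1, 0.1, -2.4]
grip_width: 0.051
[0.4571 0.2186 0.2946] 120.64 0.3054 jaw -94.82 [ 1.1  0.1 -2.4] [-0.03 -0.09 -0.01] [-1.47  0.37  1.13  2.01 -0.4   1.   -1.79]
```

View pics/w8.png

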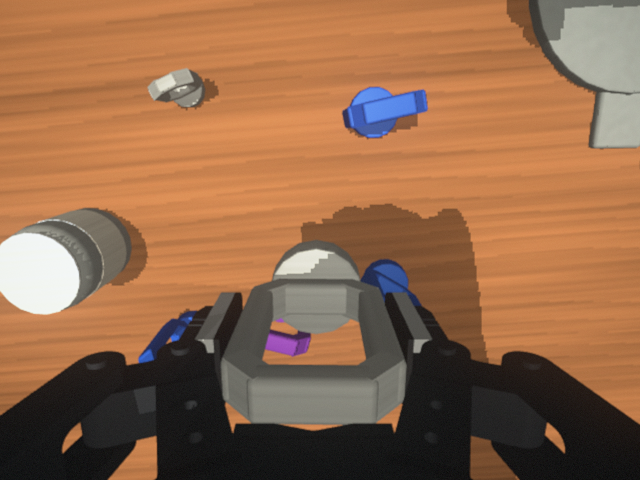

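View pics/s8.png

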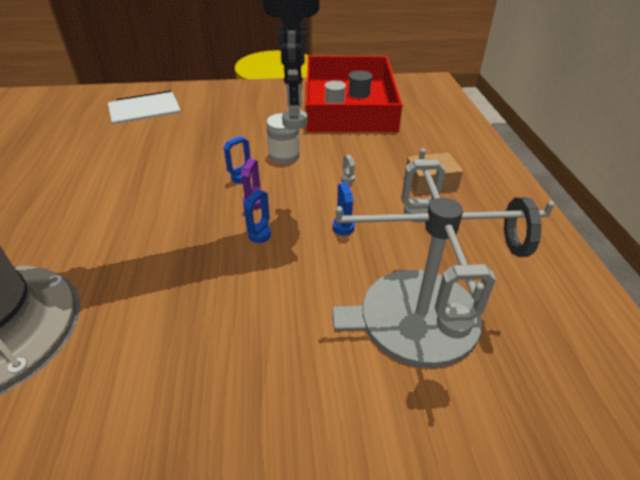

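```bash
python3 -m handwheel '[[[-0.0009,-0.0363,0,0,0,0.0037,0.04],[-0.0009,-0.0363,0,0,0,0.0037,0.04],[-0.0009,-0.0363,0,0,0,0.0037,0.04],[-0.0009,-0.0363,0,0,0,0.0037,0.04],[-0.0009,-0.0363,0,0,0,0.0037,0.04],[-0.0009,-0.0363,0,0,0,0.0037,0.04],[-0.0009,-0.0363,0,0,0,0.0037,0.04],[0,0,0,0,0,0,0.04],[0,0,0,0,0,0,0.04]]]'
python3 st.py;python3 w.py w9
```

```text
clock: 11.75
tcp_pos: [0.4476, -0.0382, 0.2897]
orientation: [3.14, -0.1, -0.004]
contact_force: [0.3, 0.5, -2.6]
grip_width: 0.0515
[ 0.4476 -0.0382  0.2897] 177.92 0.1653 jaw -93.66 [ 0.3  0.5 -2.6] [ 0.09 -0.02  0.  ] [-1.09  0.23  1.21  2.13 -0.26  0.94 -1.37]
tcp [ 0.4476 -0.0382  0.2897] z [-0.0024 -0.0002 -1.    ] jaw deg -93.66441743031332
tips [[ 0.4897 -0.0381]] [ 0.4897 -0.0381]
tab 590 [ 0.5048 -0.0413  0.0106]
((0.504340648651123, -0.037970930337905884), (0.03796542435884476, 0.03409935534000397), 86.29874420166016)
```

View pics/w9.png

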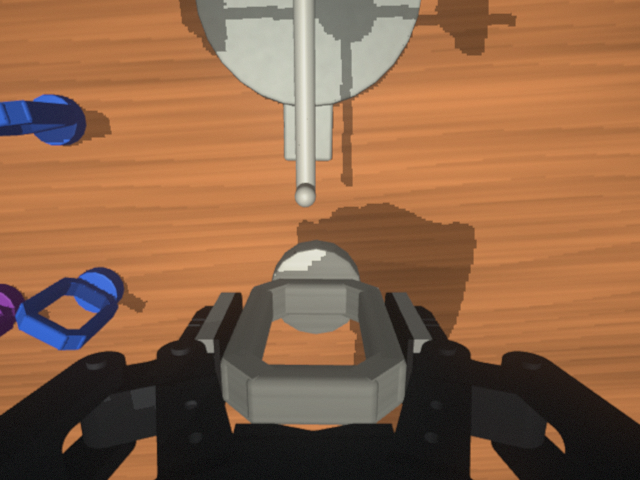

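```bash
python3 -m handwheel '[[[0,0.002,-0.012,0,0,0,0.04],[0,0,-0.016,0,0,0,0.04],[0,0,-0.007,0,0,0,0.04],[0,0,0,0,0,0,0.04],[0,0,0,0,0,0,0.04]]]'
python3 st.py;python3 - <<'E'
from h import *
np.set_printoptions(precision=4,suppress=True)
im,d=snap("side","s10");P=cloud("side",d)
m=(abs(P[...,0]-.445)<.03)&(abs(P[...,1]+.045)<.035)&(P[...,2]>.1)&(P[...,2]<.25)
i=im.astype(int);m&=(i.max(-1)>60); p=P[m];print(len(p),np.percentile(p,[1,5,50,95,99],axis=0))
cv2.imwrite("pics/s10c.png",cv2.resize(im[120:330,240:480,::-1],None,fx=3,fy=2.8))
E
```

```text
clock: 12.22
tcp_pos: [0.4488, -0.0334, 0.2555]
orientation: [3.139, -0.09, -0.003]
contact_force: [0.7, -0.3, -2.3]
grip_width: 0.0515
[ 0.4488 -0.0334  0.2555] 176.23 0.1643 jaw -93.28 [ 0.7 -0.3 -2.3] [-0.02 -0.03  0.03] [-1.    0.3   1.13  2.17 -0.35  0.87 -1.29]
802 [[ 0.4264 -0.0735  0.1465]
 [ 0.4288 -0.0674  0.1484]
 [ 0.4438 -0.0529  0.161 ]
 [ 0.4617 -0.0306  0.2098]
 [ 0.4649 -0.0228  0.2201]]
```

View pics/s10c.png

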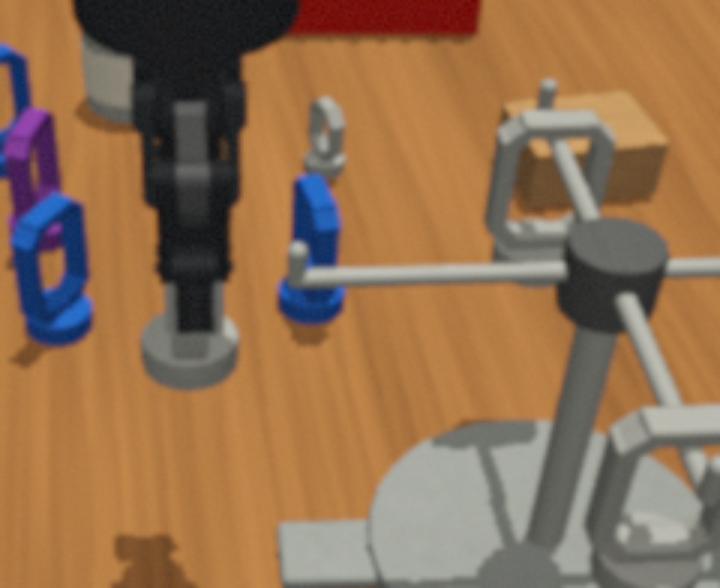

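```bash
python3 -m handwheel '[[[0.012,-0.0018,0,0,0,0,0.04],[0.02,-0.0014,0,0,0,0,0.04],[0.02,-0.0014,0,0,0,0,0.04],[0.0147,-0.0014,0,0,0,0,0.04],[0,0,0,0,0,0,0.04],[0,0,0,0,0,0,0.04]]]'
python3 st.py;python3 - <<'E'
from h import *
snap("wrist","w11")
im,d=snap("side","s11")
cv2.imwrite("pics/s11c.png",cv2.resize(im[120:330,240:480,::-1],None,fx=3,fy=2.8))
E
```

```text
clock: 12.77
tcp_pos: [0.5164, -0.04, 0.2564]
orientation: [3.14, -0.091, 0.001]
contact_force: [-0.7, -0.7, -3.6]
grip_width: 0.0513
[ 0.5164 -0.04    0.2564] 177.48 0.0964 jaw -93.31 [-0.7 -0.7 -3.6] [ 0.02  0.07 -0.03] [-0.83  0.43  1.02  2.02 -0.46  0.94 -1.2 ]
```

View pics/s11c.png

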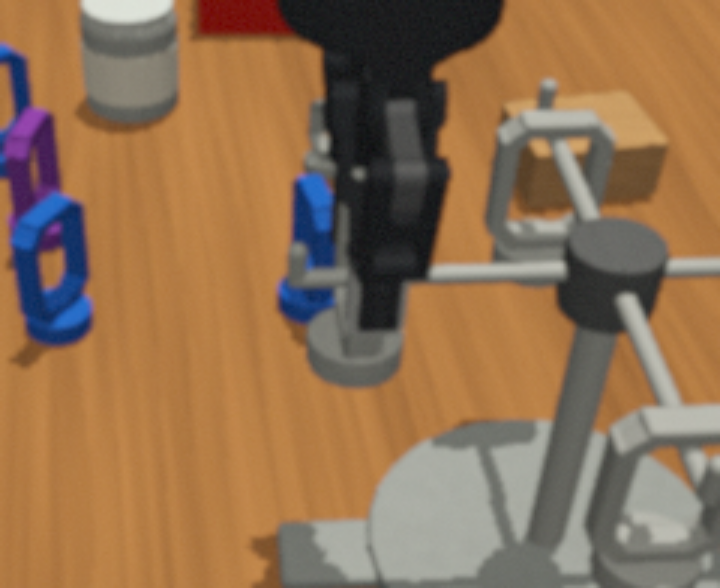

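View pics/w11.png

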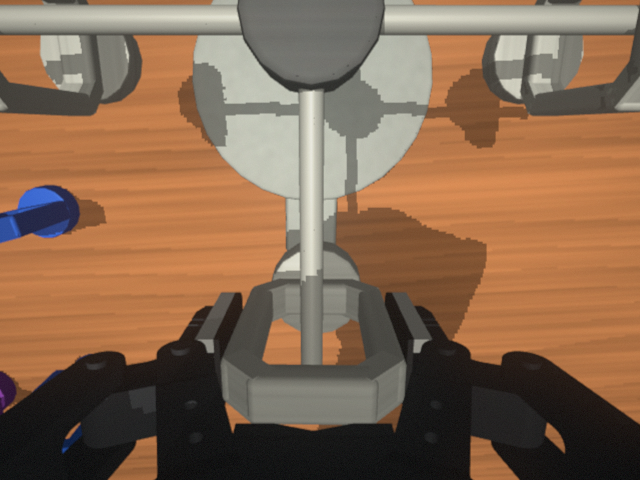

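The bar passes through the opening (310,330). I'll lower the eye onto it.

```bash
python3 -m handwheel '[[[0,0,-0.01,0,0,0,0.04],[0,0,-0.01,0,0,0,0.04],[0,0,-0.007,0,0,0,0.04],[0,0,-0.002,0,0,0,0.04],[0,0,0,0,0,0,0.04]]]'
python3 st.py
python3 -m handwheel '[[[0,0,-0.001,0,0,0,0.04],[0,0,-0.001,0,0,0,0.04],[0,0,0,0,0,0,0.04]]]'
python3 st.py
```

```text
clock: 13.28
tcp_pos: [0.5151, -0.04, 0.2259]
orientation: [3.14, -0.092, -0.003]
contact_force: [-0.3, -0.0, -1.9]
grip_width: 0.0516
[ 0.5151 -0.04    0.2259] 177.51 0.0978 jaw -93.35 [-0.3 -0.  -1.9] [ 0.   -0.02 -0.02] [-0.79  0.47  0.97  2.05 -0.51  0.88 -1.16]
clock: 13.53
tcp_pos: [0.5159, -0.04, 0.225]
orientation: [-3.14, 0.092, -0.0]
contact_force: [-0.3, -0.2, -2.0]
grip_width: 0.0514
[ 0.5159 -0.04    0.225 ] 177.54 0.097 jaw -93.34 [-0.3 -0.2 -2. ] [ 0.02  0.01 -0.02] [-0.79  0.47  0.97  2.05 -0.51  0.88 -1.16]
```

```bash
python3 -m handwheel '[[[0,0,-0.001,0,0,0,0.04],[0,0,0,0,0,0,0.04]]]';python3 -m handwheel '[[[0,0,-0.001,0,0,0,0.04],[0,0,0,0,0,0,0.04]]]';python3 -m handwheel '[[[0,0,-0.001,0,0,0,0.04],[0,0,0,0,0,0,0.04]]]'
```

```text
clock: 13.7
tcp_pos: [0.5161, -0.0401, 0.2244]
orientation: [-3.14, 0.092, -0.001]
contact_force: [-1.4, -0.1, 1.9]
grip_width: 0.0511
clock: 13.87
tcp_pos: [0.5162, -0.0403, 0.2241]
orientation: [-3.139, 0.092, -0.001]
contact_force: [-5.3, 1.3, 12.8]
grip_width: 0.0513
clock: 14.03
tcp_pos: [0.5162, -0.0407, 0.2239]
orientation: [-3.138, 0.093, -0.001]
contact_force: [-9.0, 1.3, 23.8]
grip_width: 0.0514
```

It's seated: the force rose to 24 N. I'll unload 2 mm and open.

```bash
python3 -m handwheel '[[[0,0,0.002,0,0,0,0.04],[0,0,0,0,0,0,0.04]]]';python3 -m handwheel '[[[0,0,0,0,0,0,0.054],[0,0,0,0,0,0,0.058],[0,0,0,0,0,0,0.064],[0,0,0,0,0,0,0.07],[0,0,0,0,0,0,0.076],[0,0,0,0,0,0,0.08],[0,0,0,0,0,0,0.08],[0,0,0,0,0,0,0.08]]]'
python3 st.py; python3 - <<'E'
from h import *
snap("wrist","w12")
im,d=snap("side","s12")
cv2.imwrite("pics/s12c.png",cv2.resize(im[120:330,240:480,::-1],None,fx=3,fy=2.8))
E
```

```text
clock: 14.2
tcp_pos: [0.5161, -0.0401, 0.2244]
orientation: [-3.14, 0.092, -0.002]
contact_force: [0.3, -0.6, 0.5]
grip_width: 0.0514
clock: 14.87
tcp_pos: [0.5158, -0.04, 0.2239]
orientation: [3.14, -0.091, -0.0]
contact_force: [-0.1, 0.3, -0.5]
grip_width: 0.0796
[ 0.5158 -0.04    0.2239] 177.51 0.0971 jaw -93.34 [-0.1  0.3 -0.5] [ 0.02 -0.    0.01] [-0.79  0.47  0.97  2.05 -0.51  0.88 -1.16]
```

View pics/s12c.png

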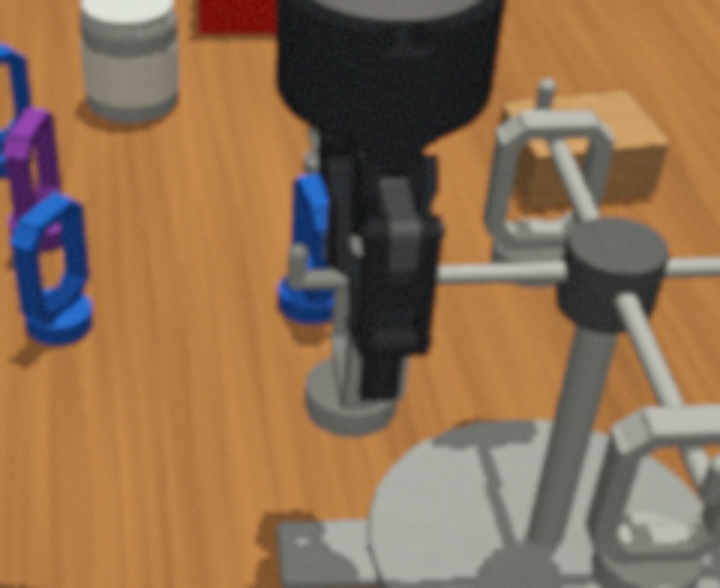

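View pics/w12.png

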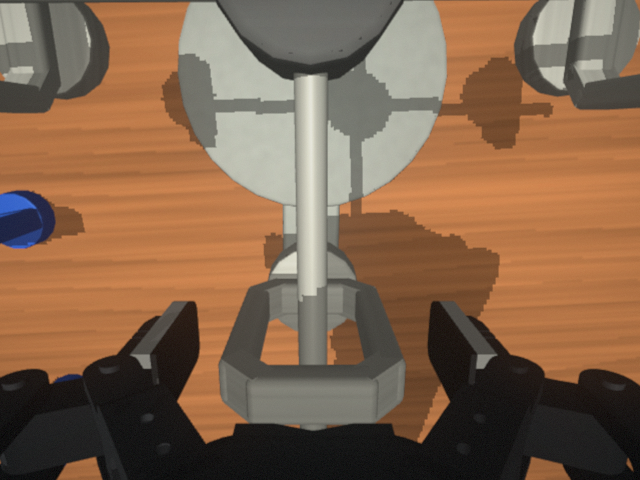

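The eye hangs on the bar and the pads are clear on both sides. I'll retract straight up slowly, then back away.

```bash
python3 -m handwheel '[[[0,0,0.01,0,0,0,0.08],[0,0,0.015,0,0,0,0.08],[0,0,0.02,0,0,0,0.08],[0,0,0.025,0,0,0,0.08],[0,0,0.03,0,0,0,0.08],[0,0,0.03,0,0,0,0.08],[0,0,0.03,0,0,0,0.08],[0,0,0,0,0,0,0.08]]]'
python3 w.py w13
python3 -m handwheel '[[[-0.01,0.03,0.01,0,0,0,0.08],[-0.01,0.04,0.01,0,0,0,0.08],[-0.01,0.04,0,0,0,0,0.08],[-0.01,0.04,0,0,0,0,0.08],[-0.01,0.04,0,0,0,0,0.08],[0,0.04,0,0,0,0,0.08],[0,0,0,0,0,0,0.08],[0,0,0,0,0,0,0.08]]]'
python3 sd.py c;python3 - <<'E'
from h import *
im=cv2.imread("pics/cside.png");cv2.imwrite("pics/c13.png",cv2.resize(im[120:330,240:480],None,fx=3,fy=2.8))
E
```

```text
clock: 15.63
tcp_pos: [0.518, -0.0414, 0.3895]
orientation: [-3.139, 0.093, -0.013]
contact_force: [2.2, -0.4, 0.7]
grip_width: 0.0799
tcp [ 0.518  -0.0414  0.3895] z [ 0.0083  0.0013 -1.    ] jaw deg -93.40178133803246
tips [[ 0.6074 -0.1678]
 [ 0.6198  0.0776]
 [ 0.4905 -0.0387]] [ 0.5726 -0.043 ]
tab 70 [ 0.5178 -0.0416  0.0106]
((0.5179618000984192, -0.039008304476737976), (0.03722263127565384, 0.009782077744603157), 82.96650695800781)
clock: 16.35
tcp_pos: [0.4651, 0.1917, 0.4028]
orientation: [3.138, -0.083, -0.001]
contact_force: [0.6, -1.3, -0.6]
grip_width: 0.0801
top [[0.6060480124697176, -0.16718663016771076], [0.7362837663885139, -0.04934200208353179], [0.618318327444522, 0.08109993646481158], [0.48835341672315946, -0.035917287807146696]] [-92.8797  -2.9743  87.2213 176.7756] [0.1244 0.1242 0.1241 0.1241]
side [[0.4871737683143662, -0.04333929868455141], [0.6057900726143649, -0.16540209561844083], [0.7354619461259705, -0.053814661716451107], [0.6176648452149665, 0.07662029147429507], [0.4876578196112501, -0.04116620383658427]] [177.9896 -92.7288  -2.8217  87.1151 176.9775] [0.1243 0.1178 0.1242 0.1245 0.1239]
```

View pics/c13.png

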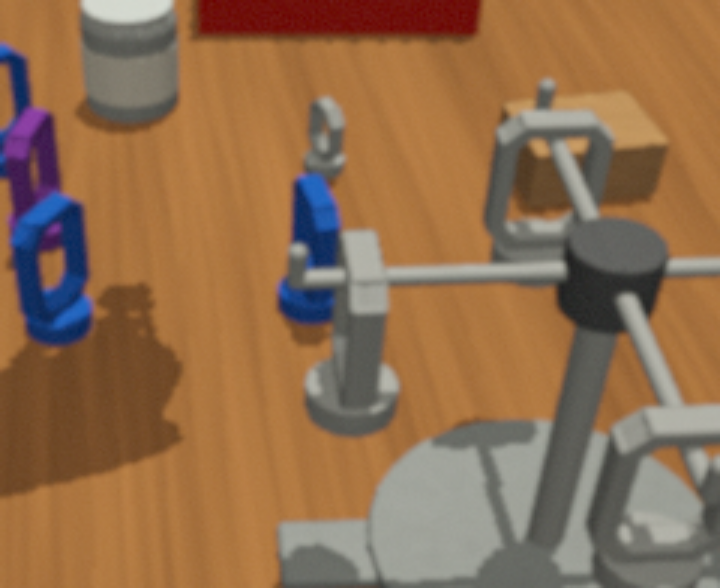

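View pics/w13.png

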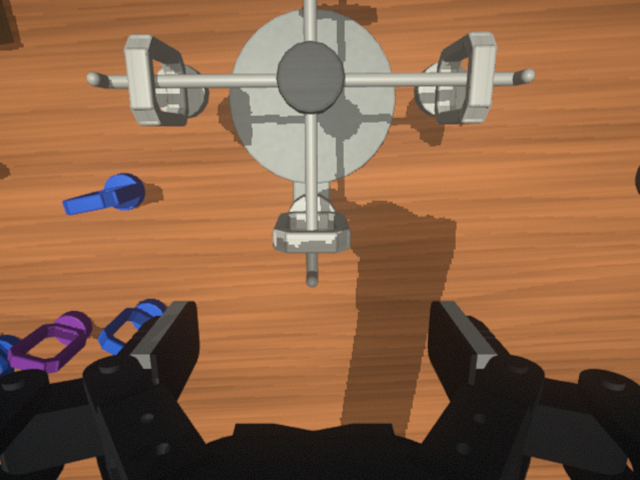

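View pics/ctop.png

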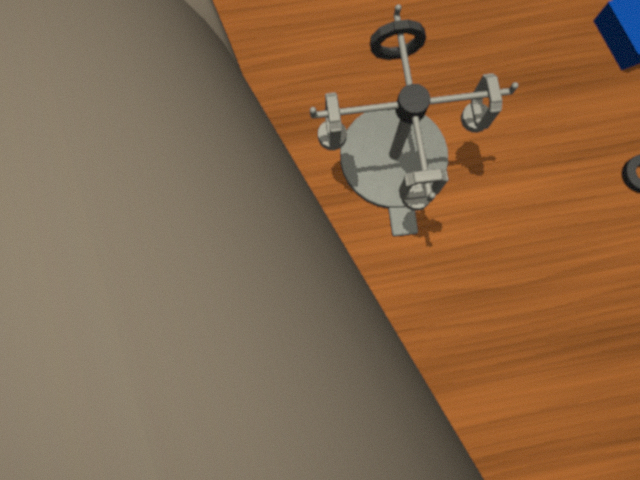

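The eye hangs on the front hook. The hook points to about 176.9° and the tab to about 176.5°. The small eye is untouched and the arm is clear, so I'll hand in.

```bash
python3 - <<'E'
from h import *
print(r.hand_in())
E
```

```text
the job is handed in; nothing more can be done
None
```

I turned the carousel about 120° clockwise until its empty hook stood over the tab. I then hung the larger steel eye on that hook, let go and backed the arm away. The job was handed in at about 16.5 s of the 61 s; `hand_in` gave no verdict.

- **Hook at the front:** after the hang, the top and side cameras put the hook at about 176.9°. The tab measured 175.3–176.9° depending on camera and method, so the hook is within about 1.5° of the front. The cameras disagreed by about 5 mm in y, so I went mainly by the wrist camera and by each camera's own measurement of the turning axis.
- **Eye on the hook:** the pictures after release show the eye hanging on the bar, inside the upturned tip. It was lowered to the expected hanging height.
- **Small eye:** the last side picture shows it standing where it was, and the arm never came near it.
- **Forces:** the highest reading was about 24 N, for a moment, while seating the eye. I backed off 2 mm before opening the gripper.

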